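# Shift the bench lathe's gearstick into third

## Task

Shift the clockmaker's lathe into third: with closed fingers push the ball of its gearstick along the left side of the H-gate until it is in neutral (if it is not there already), push it across to the right, then push it forward, away from the robot, until it is fully home in the far right slot, and leave it there. Only push the stick from outside: never take it between the fingers and do not force it. Leave the tools and small things on and beside the lathe where they are.

Things in the scene. Friction and masses are not known exactly. Their poses are not given: they have to be found in the camera images.
- lathe: Fixed grey bench lathe. Origin on the bench under the middle of its gearbox, the square casting (130 x 125 mm, top 151 mm high) at the left end. x forward (away from the robot), y left, z up; turned at most 9 degrees. Right of it (-y) are the headstock (flat top 150 mm high, 62 to 150 mm from the origin), chuck, bed, tailstock, all under 155 mm high; behind it the motor, under 130 mm.
- gate_centre (a point): Middle of the H, on top of the bright metal gate plate (84 mm front to back, 78 mm across, top 170 mm above the bench) on the gearbox; axes as the lathe's. Two slots run forward and back, joined at mid-length by the crossbar (neutral). First is left forward, second left back, third right forward, fourth right back.
- third_end (a point): Closed forward end of the third slot (right forward), on top of the plate: 21.5 mm forward and 12.5 mm right of gate_centre. All slots and the crossbar are 14 mm wide; the other slots lie mirrored.
- knob (a point): Centre of the black ball, 32 mm across, on the gearstick, a 9 mm round steel rod that tilts both ways about a pivot 73 mm below gate_centre; the ball's centre is 140 mm from that pivot (67 mm above the plate when upright). Frame fixed to the stick, z along it. The stick stays where it is left; moving it takes about 3 N at the ball.
- shift_across (a joint): Sideways tilt of the stick, rad: positive = to the right (-y of the lathe). About -0.18 in the left plane, 0 midway, +0.18 in the right plane (stops near -0.20 and +0.20). The ball moves 14 mm per 0.1 rad. It starts in the left plane.
- shift_forward (a joint): Forward tilt of the stick, rad: positive = forward (+x of the lathe). 0 = in the crossbar (neutral; the stick passes across only within about 0.03 of 0), about +0.23 = hard against the forward end of a slot, about -0.23 = against the back end. The ball moves 14 mm per 0.1 rad. It starts anywhere from second through neutral to first.
- oiler: White oil bottle, 24 mm across, 60 mm tall, standing loose on the headstock's top about 105 mm right of the stick's pivot. Origin: centre of its underside. To be left alone.
- collet: Small steel collet, 24 mm across, 35 mm tall, standing loose on the headstock's top. Origin: centre of its underside. To be left alone.
- chuck_key: T-shaped steel chuck key, 70 mm long, lying loose in the chip tray in front of the bed. To be left alone.
- brush: Brush, 150 mm long, lying loose in the chip tray behind the bed. To be left alone.
- jar: Glass jar, 60 mm across, 65 mm tall, on the bench left of the gearbox. Origin: centre of its underside. To be left alone.
- clock_wheel: Brass clock wheel, 70 mm across, lying on the bench left of the gearbox. To be left alone.
- loupe: Black eyeglass (loupe), 36 mm across, 34 mm tall, on the bench left of the gearbox's front. To be left alone.

How it is judged (in metres and radians):
On the way:
1. the stick has been pushed across to the right through neutral (value of joint shift_across above 0.13 rad and value of joint shift_forward between -0.12 and 0.12 rad), for 0.02 s.
At the end, for the whole second after the job is handed in: The stick stands at rest in third, the far right slot: shift_forward above 0.19 rad (within about 5 mm of the slot's end, measured at the ball) and shift_across above 0.12 rad (value of joint shift_across above 0.12 rad and value of joint shift_forward above 0.19 rad and velocity of joint shift_across between -0.05 and 0.05 rad/s and velocity of joint shift_forward between -0.05 and 0.05 rad/s); the robot touches nothing.
It fails at once if the stick or its ball is taken between the fingers (the grasp point comes within 10 mm of the stick's axis, below the top of the ball) (x of the grasp point in the frame of knob between -0.01 and 0.01 m and y of the grasp point in the frame of knob between -0.01 and 0.01 m and z of the grasp point in the frame of knob between -0.075 and 0.014 m).
It fails at once if the stick is forced: the robot presses on it with more than 60 N (contact force between the fingers and shift_forward above 60 N).
It fails at once if one of the loose tools or small things on and around the lathe is moved more than 20 mm (distance of any of oiler, collet, chuck_key, brush, jar, clock_wheel, loupe from where it was at the start of the episode above 0.02 m).
It also fails if it takes over 64 s, if anything falls off the work surface, if the arm or the gripper's body presses on something with over 40 N, if the wrist force passes 120 N, or if a joint passes its speed limit or range.

## Robot

A 6-joint arm with a two-finger parallel gripper is mounted at the origin on the work surface. World frame = base frame: x ahead of the robot, y to its left, z up, the work surface at z = 0. Lengths are in mm, angles in rad, forces in N, time in s.
With the tool pointing down it reaches from about 225 to 725 mm from the base axis. Payload 3.1 kg.
Tool frame: the origin (TCP) lies midway between the tips of the shut fingers; the grasp point (between the pads) lies 19 mm behind it; z points along the fingers, y is the line along which they close (so a half turn about z gives the same grasp; the last joint's range is limited). The gripper opens to 85 mm and grips with 20 to 120 N. Pads are 22 mm wide; open, the fingers measure 114 mm over their backs; the gripper's body (76 mm by 85 mm) begins 54 mm behind the grasp point. The pads swing forward as they close: fully open they stand 13 mm farther back than shut.
Start: joints at [-1.465, 0.048, 0.099, 1.622, 0, 1.443], TCP at [121.615, -510.712, 231.312] pointing down, gripper open.
Joint ranges: [-2.91, 2.91], [-0.99, 1.94], [-1.21, 1.42], [-2.12, 2.29], [-1.49, 1.47], [-3.14, 3.14]. Speed limits (rad/s): [2.79, 2.79, 3.14, 3.14, 3.14, 3.14].

## Interface

Orientations are given as a unit quaternion [x, y, z, w].
In Python, from plant import env gives the robot as it stands.
- The arm moves only by the tool move_arm, never from a script. Its argument "deltas" is a list that holds one entry, the list of rows, each a list of 6 numbers: the shift along the tool's x, y, z in mm, then the turn, a rotation vector about the tool's x, y, z in rad. In form: [[[tx, ty, tz, wx, wy, wz], ...]]. A call has 1 to 12 rows; each row shifts and turns the commanded pose from where the row before left it, along the tool's axes as they then stand; what a row does not reach is not made up. A row lasts 1/10 s, in which the tool goes at most 50 mm and 8.59 degrees, less where a joint would pass 70% of its speed; a pose out of reach is approached as far as the arm can. A call is refused whole if a number of a shift passes 50 or a number of a turn 0.15, either way. A call with a gripper value outside its range is refused whole. "claw" is the gripper command: -1 is shut, 1 is fully open, values between are in proportion, set as the call begins (left out, the last holds). The fingers move at their own pace and stop on an object; "squeeze" is the grip in N (left out, the last holds). Time passes only in rows, so rows that do not move let the fingers close. It gives the time, the measured TCP pose, the force, the opening and the grip force at its end, in the units of the state.
- env.observe(): the state, without advancing time (a new reading comes with each control period).
- env.read_camera(name): name is "side" or "top" or "wrist"; returns the picture (420x560x3 uint8, red, green, blue); there is no depth.
- env.camera_params(name): a dict with "vertical_fov" (degrees; the focal length in pixels is half the picture's height over the tangent of half this angle, whatever the lens; pixels are square), "cx", "cy" (the principal point, pixels), "extrinsics" (4x4, takes a point from world to camera coordinates). Camera axes: x right, y up, looking along -z (the intrinsics and any distortion apply to the point x, -y, -z); pixel columns grow to the right and rows downward; lengths in mm; the calibration is good to about 2 mm. A picture is of the moment at which its call begins: read the wrist's pose just before it. camera_params takes no time and is no camera call; for the wrist camera it gives the pose at the moment of the call.
- env.close_job(): hands the job in; it is judged then, once.
The state is a dict: "clock": time; "qpos": joint angles; "joint_velocities": joint speeds; "tau": joint torques, N m; "tcp_pos": TCP position; "eef_rot": TCP orientation; "wrist_force": force on the tool from outside, world axes, zero at the start; "wrist_torque": the same for the moment, N m; "finger_gap": finger opening in mm; "finger_force": force on a finger pad.
Only numpy, scipy, OpenCV 4.12 (cv2) and the standard library are available. Lean on these libraries where they do the work, as an engineer would, in place of code of your own. Each camera call takes 0.05 s, during which the arm holds its last target. There are 200 camera calls.

## Working session

There is one attempt and no reset: what is moved stays moved. The work goes in short steps, Python scripts to look and compute and a tool call to move; the robot and the scene stay as the last step left them, time stands still between calls to the robot, and variables do not carry over. Pictures are saved under pics/ and viewed, at most 10 in all, crops included, and the job is handed in when it is done.

Besides the shell and the picture viewer there is one more tool, called after "Emit:" as a command line: name --argument value ..., lists and objects as JSON in quotes. move_arm: Moves the arm, as the interface text tells. Its arguments: {"type":"object","properties":{"deltas":{"type":"array","items":{"type":"array","items":{"type":"array","items":{"type":"number"}}}},"claw":{"type":"number"},"squeeze":{"type":"number"}},"required":["deltas"]}

```bash
mkdir -p pics
cat > h.py <<'E'
import numpy as np, cv2
from plant import env
def snap(n,f):
    im=np.array(env.read_camera(n)); cv2.imwrite('pics/'+f,im[:,:,::-1]); return im
def K(n):
    p=env.camera_params(n); f=210/np.tan(np.radians(p["vertical_fov"])/2)
    return p,f,np.array(p["extrinsics"])
def ray(n,u,v):
    p,f,E=K(n); d=np.array([(u-p["cx"])/f,-(v-p["cy"])/f,-1]); R=E[:3,:3]
    return -R.T@E[:3,3], R.T@d/np.linalg.norm(d)
def onz(n,u,v,z):
    o,d=ray(n,u,v); return o+d*(z-o[2])/d[2]
def tri(a,b):
    (o1,d1),(o2,d2)=a,b
    s=np.linalg.lstsq(np.c_[d1,-d2],o2-o1,rcond=None)[0]
    p,q=o1+d1*s[0],o2+d2*s[1]; return (p+q)/2,np.linalg.norm(p-q)
def proj(n,P):
    p,f,E=K(n); c=E[:3,:3]@P+E[:3,3]; return p["cx"]+f*c[0]/-c[2], p["cy"]-f*c[1]/-c[2]
E
python3 - <<'E'
from h import *
for n in("side","top"):
    snap(n,n+'0.png'); p=env.camera_params(n); print({k:v for k,v in p.items() if k!="extrinsics"}); print(np.round(ray(n,280,210),2))
print(env.observe())
a=cv2.imread('pics/side0.png');b=cv2.imread('pics/top0.png')
E
```

```text
{'vertical_fov': 44.944522584369125, 'cx': 280.94424096894636, 'cy': 206.2791327019114}
[[ 1.8024e+02 -5.1861e+02  8.0792e+02]
 [ 4.1000e-01  6.2000e-01 -6.7000e-01]]
{'vertical_fov': 42.336756198240934, 'cx': 271.9154512751217, 'cy': 209.94147049113528}
[[ 4.21350e+02  6.57300e+01  1.33212e+03]
 [ 1.10000e-01 -3.00000e-02 -9.90000e-01]]
{'clock': 0.1, 'qpos': array([-1.46482494e+00,  4.86577192e-02,  9.77479309e-02,  1.62200026e+00,
       -2.65420787e-05,  1.44302269e+00]), 'joint_velocities': array([ 0.00094725, -0.00242256,  0.00292809, -0.0027728 ,  0.0008124 ,
        0.00059156]), 'tau': array([ 3.64619948e-03, -3.39852726e+01,  3.20934963e+01,  1.58399111e-02,
        1.54443264e-04,  4.05788427e-06]), 'tcp_pos': array([ 121.53559239, -510.16895106,  230.24078387]), 'eef_rot': array([ 9.93177622e-01,  1.16606580e-01, -1.74951708e-06, -1.05694116e-03]), 'wrist_force': array([ 0.62205043, -0.42667004, -0.14702859]), 'wrist_torque': array([ 0.02808373, -0.00435852, -0.02261195]), 'finger_force': 0.0, 'finger_gap': 85.61173267206213}
```

View pics/side0.png

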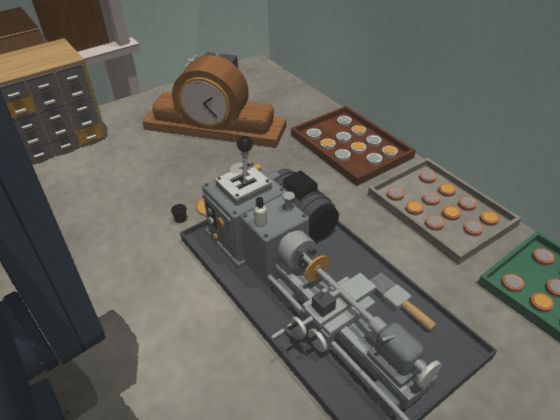

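View pics/top0.png

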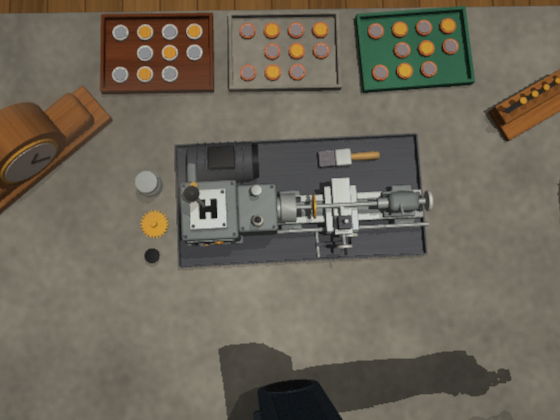

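The side view shows the ball at about (245,144) and the plate at about (244,183). The top view shows the ball at about (191,194), the plate at about (209,208) and the oiler at about (257,220). The stick seems to be in first. Next I'll measure it exactly.

Run:
```python
from h import *
b=cv2.imread('pics/top0.png'); a=cv2.imread('pics/side0.png')
def blob(m,x0,x1,y0,y1):
    k=np.zeros_like(m,np.uint8); k[y0:y1,x0:x1]=m[y0:y1,x0:x1]
    n,l,s,c=cv2.connectedComponentsWithStats(k.astype(np.uint8)); i=1+np.argmax(s[1:,4]); return c[i],s[i],(l==i).astype(np.uint8)
c1,s1,_=blob(b.max(2)<60,178,204,180,207); print('top ball',c1,s1)
c2,s2,_=blob(a.max(2)<60,230,260,130,160); print('side ball',c2,s2)
mt=(b.min(2)>170); c3,s3,k=blob(mt,180,245,180,245); print('plate top',c3,s3)
r=cv2.minAreaRect(cv2.findContours(k,0,2)[0][0]); print(r)
P=[onz('top',*q,170) for q in cv2.boxPoints(r)]; print(np.round(P,1))
print('gate',np.round(onz('top',*r[0],170),1))
print('knob',tri(ray('top',*c1),ray('side',*c2)))
v=np.hstack([cv2.resize(b[165:255,165:295],None,fx=4,fy=4,interpolation=2)[:,:400],cv2.resize(a[125:215,200:300],None,fx=4,fy=4,interpolation=2)])
cv2.imwrite('pics/crop.png',v)
```

```text
top ball [192.16346154 195.42307692] [185 188  14  14 104]
side ball [244.28947368 143.49473684] [237 136  16  16 190]
plate top [210.23712737 210.54471545] [191 189  35  40 738]
((207.65745544433594, 208.49171447753906), (37.63212203979492, 34.89906692504883), 86.98721313476562)
[[599.4 221.5 170. ]
 [601.8 146.3 170. ]
 [520.2 143.1 170. ]
 [517.8 217.8 170. ]]
gate [559.6 182.2 170. ]
knob (array([581.00276362, 206.3913688 , 233.90621991]), np.float64(3.230654000234684))
```

View pics/crop.png

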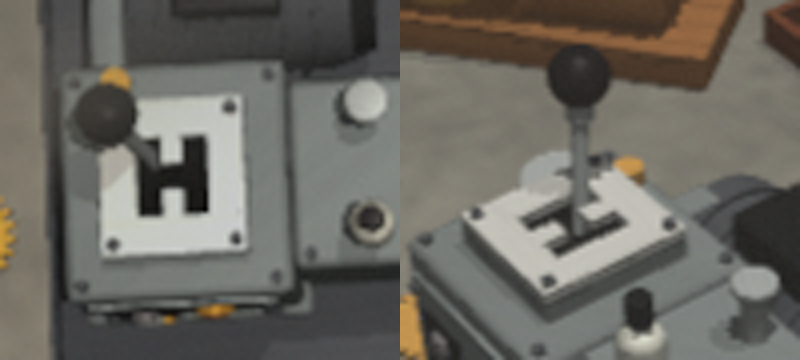

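Emit:
move_arm --deltas '[[[0, 0, -6, 0, 0, -0.125], [0, 0, -6, 0, 0, -0.125], [0, 0, -6, 0, 0, -0.125], [0, 0, -6, 0, 0, -0.125], [0, 0, -6, 0, 0, -0.125], [0, 0, -6, 0, 0, -0.125], [0, 0, -6, 0, 0, -0.125], [0, 0, -6, 0, 0, -0.125], [0, 0, -6, 0, 0, -0.125], [0, 0, -6, 0, 0, -0.125], [0, 0, 0, 0, 0, -0.121], [0, 0, 0, 0, 0, 0]]]' --claw -1 --squeeze 40

```text
clock: 1.3
tcp_pos: [121.6, -510.6, 291.0]
eef_rot: [0.695, 0.719, 0.0, -0.0]
wrist_force: [0.6, -0.4, 0.0]
finger_gap: 0.1
finger_force: 0.0
```

Emit:
move_arm --deltas '[[[20, 15, 0, 0, 0, 0], [35, 26, 0, 0, 0, 0], [35, 26, 0, 0, 0, 0], [35, 26, 0, 0, 0, 0], [35, 26, 0, 0, 0, 0], [35, 26, 0, 0, 0, 0], [35, 26, 0, 0, 0, 0], [35, 26, 0, 0, 0, 0], [35, 26, 0, 0, 0, 0], [35, 26, 0, 0, 0, 0], [35, 26, 0, 0, 0, 0], [20, 15, 0, 0, 0, 0]]]'

```text
clock: 2.5
tcp_pos: [399.1, -108.4, 290.8]
eef_rot: [0.695, 0.719, 0.0, -0.0]
wrist_force: [0.8, -0.8, 0.4]
finger_gap: -0.1
finger_force: 0.0
```

Emit:
move_arm --deltas '[[[20, 15.6, 0, 0, 0, 0], [34, 26, 0, 0, 0, 0], [34, 26, 0, 0, 0, 0], [34, 26, 0, 0, 0, 0], [34, 26, 0, 0, 0, 0], [34, 26, 0, 0, 0, 0], [34, 26, 0, 0, 0, 0], [34, 26, 0, 0, 0, 0], [32, 25, 0, 0, 0, 0], [18.6, 15, 0, 0, 0, 0], [0, 0, 0, 0, 0, 0], [0, 0, 0, 0, 0, 0]]]'

```text
clock: 3.7
tcp_pos: [624.9, 205.6, 289.8]
eef_rot: [0.695, 0.719, -0.001, -0.001]
wrist_force: [0.0, 0.2, 0.7]
finger_gap: 0.1
finger_force: 0.0
```

Run:
```python
from h import *
snap('side','s1.png'); snap('wrist','w1.png')
a=cv2.imread('pics/s1.png'); w=cv2.imread('pics/w1.png')
cv2.imwrite('pics/v1.png',np.hstack([cv2.resize(a[40:240,170:330],None,fx=2.1,fy=2.1),w])[:600,:800])
```

```text
(no output)
```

View pics/v1.png

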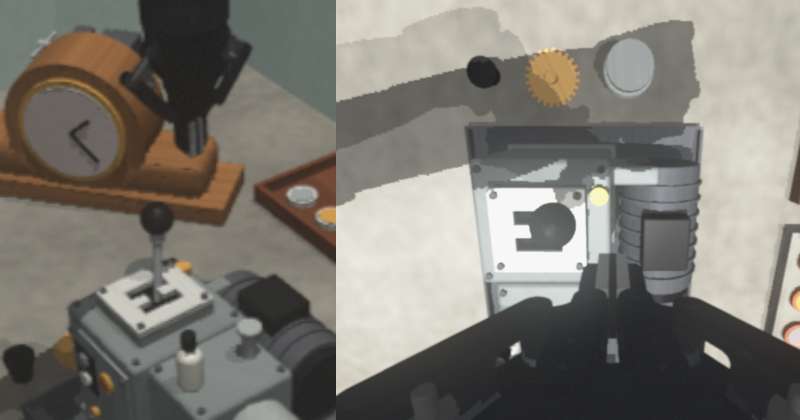

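The wrist view shows the plate and the ball at about (216,226), with the fingertips clear behind the ball. I'll check this against my estimates.

Run:
```python
from h import *
w=cv2.imread('pics/w1.png')
print(proj('wrist',np.array([581,206.4,233.9])), proj('wrist',np.array([559.6,182.2,170])))
k=(w[170:300,130:260].min(2)>215).astype(np.uint8)
n,l,s,c=cv2.connectedComponentsWithStats(k);i=1+np.argmax(s[1:,4]);r=cv2.minAreaRect(cv2.findContours((l==i).astype(np.uint8),0,2)[0][0])
q=cv2.boxPoints(r)+[130,170]; print(q); P=np.array([onz('wrist',*x,170) for x in q]); print(np.round(P,1),P.mean(0))
m=((w.max(2)<75)[190:262,195:250]).astype(np.uint8); m=cv2.morphologyEx(m,2,np.ones((19,19)))
ys,xs=np.nonzero(m); print('ball',xs.mean()+195,ys.mean()+190,len(xs), onz('wrist',xs.mean()+195,ys.mean()+190,233.9))
```

```text
(np.float64(212.358941794025), np.float64(227.59888608906633)) (np.float64(203.1982512753197), np.float64(230.09408606151706))
[[150. 188.]
 [249. 188.]
 [249. 272.]
 [150. 272.]]
[[515.2 218.8 170. ]
 [600.1 221.6 170. ]
 [600.7 142.6 170. ]
 [509.  139.5 170. ]] [556.23466354 180.64615363 170.        ]
ball nan nan 0 [nan nan nan]<stdin>:8: RuntimeWarning: Mean of empty slice.
  ret = ret.dtype.type(ret / rcount)
```

Emit:
move_arm --deltas '[[[0, 0, 14, 0, 0, 0], [0, 0, 14, 0, 0, 0], [0, 0, 14, 0, 0, 0], [0, 0, 14, 0, 0, 0], [0, 0, 13, 0, 0, 0], [0, 0, 0, 0, 0, 0], [0, 0, 0, 0, 0, 0]]]'

```text
clock: 4.5
tcp_pos: [624.7, 204.4, 223.1]
eef_rot: [0.696, 0.718, 0.0, 0.0]
wrist_force: [0.4, -0.1, 0.5]
finger_gap: 0.4
finger_force: 0.0
```

Emit:
move_arm --deltas '[[[0, -3, 0, 0, 0, 0], [0, -3, 0, 0, 0, 0], [0, -3, 0, 0, 0, 0], [0, 0, 0, 0, 0, 0]]]'

```text
clock: 4.9
tcp_pos: [615.9, 205.2, 223.1]
eef_rot: [0.695, 0.719, 0.0, 0.0]
wrist_force: [-1.0, 0.3, -0.6]
finger_gap: 0.3
finger_force: 0.0
```

Emit:
move_arm --deltas '[[[0, -2, 0, 0, 0, 0], [0, -2, 0, 0, 0, 0], [0, -2, 0, 0, 0, 0]]]'

```text
clock: 5.2
tcp_pos: [611.3, 205.1, 222.9]
eef_rot: [0.695, 0.719, 0.001, 0.001]
wrist_force: [3.1, 0.4, 1.8]
finger_gap: -0.0
finger_force: 1.8
```

Emit:
move_arm --deltas '[[[0, -2, 0, 0, 0, 0], [0, -2, 0, 0, 0, 0], [0, -2, 0, 0, 0, 0]]]'

```text
clock: 5.5
tcp_pos: [604.9, 204.8, 223.6]
eef_rot: [0.695, 0.719, 0.001, 0.001]
wrist_force: [3.6, 0.4, 3.5]
finger_gap: 0.2
finger_force: 2.0
```

Emit:
move_arm --deltas '[[[0, -2, 0, 0, 0, 0], [0, -2, 0, 0, 0, 0], [0, -2, 0, 0, 0, 0], [0, -2, 0, 0, 0, 0], [0, -2, 0, 0, 0, 0], [0, -2, 0, 0, 0, 0], [0, -2, 0, 0, 0, 0], [0, 0, 0, 0, 0, 0]]]'

```text
clock: 6.3
tcp_pos: [589.7, 204.2, 222.2]
eef_rot: [0.695, 0.719, -0.0, -0.0]
wrist_force: [1.8, 0.5, 2.4]
finger_gap: 0.1
finger_force: 1.3
```

Run:
```python
from h import *
snap('side','s2.png'); snap('top','t2.png')
a=cv2.imread('pics/s2.png'); w=cv2.imread('pics/t2.png')
cv2.imwrite('pics/v2.png',np.hstack([cv2.resize(a[125:225,200:300],None,fx=4,fy=4,interpolation=2),cv2.resize(w[165:265,160:260],None,fx=4,fy=4,interpolation=2)]))
g=np.array([559.6,182.2,170])
from numpy import array
for fw in(-.03,0,.03):
  for ac in(-.18,.18):
    P=g+[140*fw-.034*-140*ac*-1*-1 if 0 else 140*fw+.034*140*ac, -140*ac+.034*140*fw, -73+140*np.cos(np.hypot(fw,ac))]
    print(fw,ac,np.round(P,1),'side',np.round(proj('side',P),1),'top',np.round(proj('top',P),1))
```

```text
-0.03 -0.18 [554.5 207.3 234.7] side [231.6 147.8] top [192.1 207.5]
-0.03 0.18 [556.3 156.9 234.7] side [246.1 160. ] top [216.9 206.2]
0 -0.18 [558.7 207.4 234.7] side [233.4 147. ] top [192.  205.5]
0 0.18 [560.5 157.  234.7] side [247.9 159.1] top [216.8 204.1]
0.03 -0.18 [562.9 207.5 234.7] side [235.3 146.2] top [191.9 203.5]
0.03 0.18 [564.7 157.1 234.7] side [249.8 158.3] top [216.7 202.1]
```

View pics/v2.png

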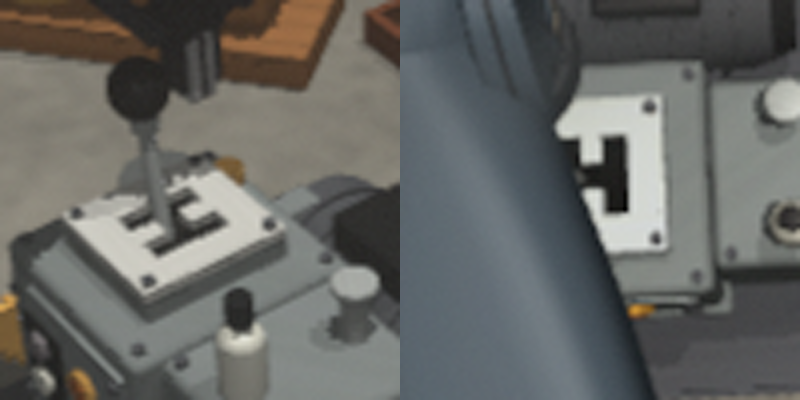

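The stick is in neutral: the ball is at about (234.5,147) in the side view, where I predicted (233.4,147). Next I'll go around to its left side.

Emit:
move_arm --deltas '[[[0, 6, 0, 0, 0, 0], [0, 8, 0, 0, 0, 0], [12, 0, 0, 0, 0, 0], [18, 0, 0, 0, 0, 0], [17, 0, 0, 0, 0, 0], [0, -15, 0, 0, 0, 0], [0, -18, 0, 0, 0, 0], [0, -12, 0, 0, 0, 0], [0, 0, 0, 0, 0, 0]]]'

```text
clock: 7.3
tcp_pos: [556.0, 252.1, 222.9]
eef_rot: [0.694, 0.72, 0.0, -0.0]
wrist_force: [0.0, 0.6, -0.3]
finger_gap: -0.3
finger_force: 0.0
```

Emit:
move_arm --deltas '[[[-3, 0, 0, 0, 0, 0], [-3, 0, 0, 0, 0, 0], [-3, 0, 0, 0, 0, 0], [-2, 0, 0, 0, 0, 0], [-2, 0, 0, 0, 0, 0]]]'

```text
clock: 7.8
tcp_pos: [558.4, 236.7, 222.2]
eef_rot: [0.695, 0.719, -0.0, -0.0]
wrist_force: [0.7, -0.1, -0.1]
finger_gap: -0.1
finger_force: 0.0
```

Emit:
move_arm --deltas '[[[-2, 0, 0, 0, 0, 0], [-2, 0, 0, 0, 0, 0], [-2, 0, 0, 0, 0, 0], [-2, 0, 0, 0, 0, 0]]]'

```text
clock: 8.2
tcp_pos: [558.6, 230.0, 223.3]
eef_rot: [0.695, 0.719, 0.001, -0.0]
wrist_force: [0.0, 3.4, 2.8]
finger_gap: 0.3
finger_force: 1.8
```

Emit:
move_arm --deltas '[[[-2, 0, 0, 0, 0, 0], [-2, 0, 0, 0, 0, 0], [-2, 0, 0, 0, 0, 0]]]'

```text
clock: 8.5
tcp_pos: [558.8, 223.2, 222.7]
eef_rot: [0.695, 0.719, 0.0, 0.0]
wrist_force: [-0.3, 3.2, 2.9]
finger_gap: -0.1
finger_force: 1.7
```

Emit:
move_arm --deltas '[[[-2, 0, 0, 0, 0, 0], [-2, 0, 0, 0, 0, 0], [-2, 0, 0, 0, 0, 0], [-2, 0, 0, 0, 0, 0]]]'

```text
clock: 8.9
tcp_pos: [558.8, 214.9, 222.2]
eef_rot: [0.695, 0.719, -0.0, 0.0]
wrist_force: [0.1, 2.7, 2.6]
finger_gap: 0.2
finger_force: 1.5
```

Emit:
move_arm --deltas '[[[-2, 0, 0, 0, 0, 0], [-2, 0, 0, 0, 0, 0], [-2, 0, 0, 0, 0, 0], [-2, 0, 0, 0, 0, 0]]]'

```text
clock: 9.3
tcp_pos: [559.0, 206.9, 222.3]
eef_rot: [0.695, 0.719, -0.0, -0.0]
wrist_force: [-0.2, 2.5, 2.2]
finger_gap: -0.1
finger_force: 1.4
```

Emit:
move_arm --deltas '[[[-2, 0, 0, 0, 0, 0], [-2, 0, 0, 0, 0, 0], [-2, 0, 0, 0, 0, 0], [-2, 0, 0, 0, 0, 0]]]'

```text
clock: 9.7
tcp_pos: [559.3, 198.9, 222.3]
eef_rot: [0.695, 0.719, -0.0, -0.0]
wrist_force: [-0.0, 3.0, 1.5]
finger_gap: -0.1
finger_force: 1.4
```

Emit:
move_arm --deltas '[[[-2, 0, 0, 0, 0, 0], [-2, 0, 0, 0, 0, 0], [-2, 0, 0, 0, 0, 0], [-2, 0, 0, 0, 0, 0]]]'

```text
clock: 10.1
tcp_pos: [559.6, 191.0, 222.3]
eef_rot: [0.695, 0.719, -0.0, -0.0]
wrist_force: [0.3, 2.5, 1.9]
finger_gap: 0.0
finger_force: 1.3
```

Emit:
move_arm --deltas '[[[-2, 0, 0, 0, 0, 0], [-2, 0, 0, 0, 0, 0]]]'

```text
clock: 10.3
tcp_pos: [559.7, 187.0, 222.3]
eef_rot: [0.695, 0.719, -0.0, -0.0]
wrist_force: [-0.0, 1.9, 1.8]
finger_gap: -0.3
finger_force: 1.3
```

Emit:
move_arm --deltas '[[[-1.5, 0, 0, 0, 0, 0], [-1.5, 0, 0, 0, 0, 0], [0, 0, 0, 0, 0, 0]]]'

```text
clock: 10.6
tcp_pos: [559.8, 183.8, 222.1]
eef_rot: [0.695, 0.719, -0.0, 0.0]
wrist_force: [-0.4, 2.1, 1.0]
finger_gap: -0.2
finger_force: 0.9
```

Run:
```python
from h import *
snap('side','s3.png'); snap('top','t3.png')
a=cv2.imread('pics/s3.png'); w=cv2.imread('pics/t3.png')
cv2.imwrite('pics/v3.png',np.hstack([cv2.resize(a[125:225,200:300],None,fx=4,fy=4,interpolation=2),cv2.resize(w[165:265,160:260],None,fx=4,fy=4,interpolation=2)]))
```

```text
(no output)
```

View pics/v3.png

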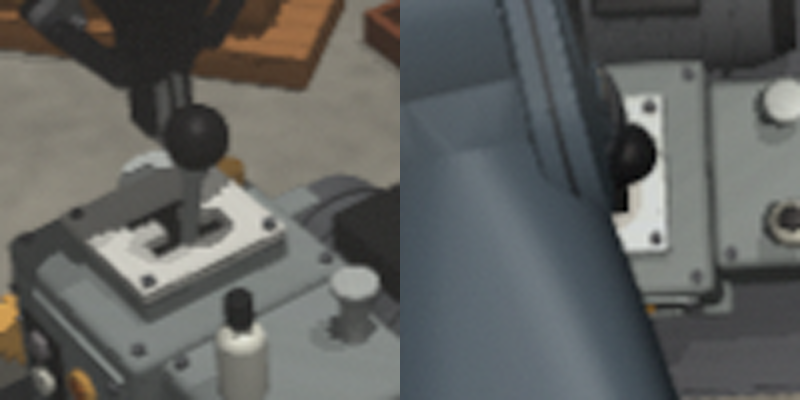

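The side view shows the ball at (249,159), where I predicted (248,159) for the right plane. Now I'll go around to the near side.

Emit:
move_arm --deltas '[[[4, 0, 0, 0, 0, 0], [7, 0, 0, 0, 0, 0], [0, -12, 0, 0, 0, 0], [0, -18, 0, 0, 0, 0], [0, -15, 0, 0, 0, 0], [-12, 0, 0, 0, 0, 0], [-14, 0, 0, 0, 0, 0], [-12, 0, 0, 0, 0, 0], [0, 0, 0, 0, 0, 0]]]'

```text
clock: 11.6
tcp_pos: [516.5, 153.6, 222.2]
eef_rot: [0.696, 0.718, -0.0, 0.0]
wrist_force: [-1.0, -0.8, 0.9]
finger_gap: -0.3
finger_force: 0.0
```

Emit:
move_arm --deltas '[[[0, 3, 0, 0, 0, 0], [0, 3, 0, 0, 0, 0], [0, 3, 0, 0, 0, 0], [0, 2, 0, 0, 0, 0], [0, 2, 0, 0, 0, 0]]]'

```text
clock: 12.1
tcp_pos: [529.0, 156.4, 222.2]
eef_rot: [0.695, 0.719, -0.0, -0.0]
wrist_force: [0.6, 0.2, -0.5]
finger_gap: 0.4
finger_force: 0.0
```

Emit:
move_arm --deltas '[[[0, 2, 0, 0, 0, 0], [0, 2, 0, 0, 0, 0], [0, 2, 0, 0, 0, 0], [0, 2, 0, 0, 0, 0]]]'

```text
clock: 12.5
tcp_pos: [536.1, 156.4, 222.4]
eef_rot: [0.695, 0.719, -0.001, -0.001]
wrist_force: [-3.1, -0.9, 1.8]
finger_gap: -0.0
finger_force: 1.4
```

Emit:
move_arm --deltas '[[[0, 2, 0, 0, 0, 0], [0, 2, 0, 0, 0, 0], [0, 2, 0, 0, 0, 0], [0, 2, 0, 0, 0, 0]]]'

```text
clock: 12.9
tcp_pos: [544.9, 156.6, 222.5]
eef_rot: [0.695, 0.719, 0.0, 0.0]
wrist_force: [-3.0, -0.1, 2.0]
finger_gap: -0.1
finger_force: 1.3
```

Emit:
move_arm --deltas '[[[0, 2, 0, 0, 0, 0], [0, 2, 0, 0, 0, 0], [0, 2, 0, 0, 0, 0], [0, 2, 0, 0, 0, 0]]]'

```text
clock: 13.3
tcp_pos: [553.0, 156.9, 222.3]
eef_rot: [0.695, 0.719, 0.0, 0.0]
wrist_force: [-2.7, -1.5, 1.7]
finger_gap: 0.0
finger_force: 1.3
```

Emit:
move_arm --deltas '[[[0, 1.5, 0, 0, 0, 0], [0, 1.5, 0, 0, 0, 0], [0, 1.5, 0, 0, 0, 0]]]'

```text
clock: 13.6
tcp_pos: [557.3, 157.1, 222.1]
eef_rot: [0.695, 0.719, -0.0, -0.0]
wrist_force: [-2.4, -0.3, 0.9]
finger_gap: 0.0
finger_force: 1.2
```

Emit:
move_arm --deltas '[[[0, 1, 0, 0, 0, 0], [0, 1, 0, 0, 0, 0], [0, 1, 0, 0, 0, 0]]]'

```text
clock: 13.9
tcp_pos: [560.1, 157.2, 221.9]
eef_rot: [0.695, 0.719, -0.0, -0.0]
wrist_force: [-2.6, -0.1, -0.2]
finger_gap: -0.4
finger_force: 1.2
```

Emit:
move_arm --deltas '[[[0, 1, 0, 0, 0, 0], [0, 0, 0, 0, 0, 0]]]'

```text
clock: 14.1
tcp_pos: [561.2, 157.2, 221.9]
eef_rot: [0.695, 0.719, -0.0, -0.0]
wrist_force: [-1.4, -0.1, -0.6]
finger_gap: 0.3
finger_force: 1.1
```

Emit:
move_arm --deltas '[[[0, 1, 0, 0, 0, 0], [0, 0, 0, 0, 0, 0]]]'

```text
clock: 14.3
tcp_pos: [562.1, 157.3, 221.9]
eef_rot: [0.695, 0.719, -0.0, -0.0]
wrist_force: [-2.3, 0.6, -1.3]
finger_gap: 0.2
finger_force: 1.1
```

Emit:
move_arm --deltas '[[[0, 1, 0, 0, 0, 0], [0, 0, 0, 0, 0, 0]]]'

```text
clock: 14.5
tcp_pos: [562.8, 157.3, 221.9]
eef_rot: [0.695, 0.719, -0.001, -0.001]
wrist_force: [-4.4, 0.2, -1.8]
finger_gap: 0.0
finger_force: 1.6
```

Emit:
move_arm --deltas '[[[0, 0.7, 0, 0, 0, 0], [0, 0, 0, 0, 0, 0]]]'

```text
clock: 14.7
tcp_pos: [563.3, 157.3, 221.9]
eef_rot: [0.695, 0.719, -0.001, -0.001]
wrist_force: [-4.7, 0.9, -2.5]
finger_gap: -0.1
finger_force: 2.3
```

Emit:
move_arm --deltas '[[[0, 1, 0, 0, 0, 0], [0, 0, 0, 0, 0, 0]]]'

```text
clock: 14.9
tcp_pos: [563.7, 157.3, 221.8]
eef_rot: [0.695, 0.719, -0.001, -0.001]
wrist_force: [-6.5, 0.3, -2.0]
finger_gap: -0.2
finger_force: 3.0
```

Emit:
move_arm --deltas '[[[0, -4, 0, 0, 0, 0], [0, -12, 0, 0, 0, 0], [0, -20, 0, 0, 0, 0], [0, -25, 0, 0, 0, 0], [0, -25, -15, 0, 0, 0], [0, -25, -15, 0, 0, 0], [0, -25, -15, 0, 0, 0], [0, -20, -15, 0, 0, 0], [0, 0, 0, 0, 0, 0], [0, 0, 0, 0, 0, 0]]]'

```text
clock: 15.9
tcp_pos: [410.9, 152.2, 283.7]
eef_rot: [0.695, 0.719, 0.002, 0.002]
wrist_force: [1.2, -1.4, -1.0]
finger_gap: 0.0
finger_force: 0.0
```

Run:
```python
from h import *
snap('side','s4.png'); snap('top','t4.png')
a=cv2.imread('pics/s4.png'); w=cv2.imread('pics/t4.png')
cv2.imwrite('pics/v4.png',np.hstack([cv2.resize(a[125:225,200:300],None,fx=4,fy=4,interpolation=2),cv2.resize(w[165:265,160:260],None,fx=4,fy=4,interpolation=2)]))
g=np.array([559.6,182.2,170])
for fw in(.19,.23):
    ac=.18;P=g+[140*fw+.034*140*ac, -140*ac+.034*140*fw, -73+140*np.cos(np.hypot(fw,ac))]
    print(fw,ac,np.round(P,1),'side',np.round(proj('side',P),1),'top',np.round(proj('top',P),1))
m=np.zeros(a.shape[:2],np.uint8); m[130:180,240:275]=a[130:180,240:275].max(2)<60
n,l,s,c=cv2.connectedComponentsWithStats(m); print(c[1:],s[1:])
```

```text
0.19 0.18 [587.1 157.9 232.2] side [259.6 155. ] top [216.3 191.4]
0.23 0.18 [592.7 158.1 231.1] side [262.  154.4] top [216.3 188.8]
[[260.96153846 154.89010989]
 [242.         177.375     ]] [[254 147  15  17 182]
 [240 175   6   5  16]]
```

View pics/v4.png

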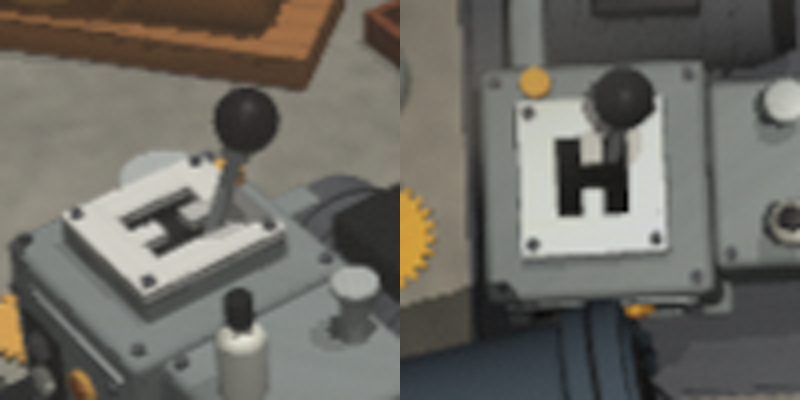

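The ball is at (261.5,155) in the side view and (215.6,189.3) in the top view. That fits about 0.22 to 0.23 rad forward, and the rising force showed the stick was against the end stop. The robot is clear, so I'm handing in.

```bash
python3 -c "
from plant import env
print(env.close_job())"
```

```text
the job is handed in; nothing more can be done
None
```

I pushed the gearstick back from first to neutral, across to the right, and forward to the stop in third, backed the arm clear, and handed the job in at about 16 s; no verdict was returned.

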